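# Push the lint screen out over the riser's edge

## Task

On the low wooden riser of the laundry bench lies a dryer's lint screen: the flat white part with a mesh window, beside a plain cover plate of the same size. Without picking it up, push it with the fingertips toward the riser's far edge until just its plain 40 mm grip strip sticks out past the edge, square to it, so that whoever stands across the bench can take hold of it. Leave the cover plate, the measuring cup and the bar of soap on the riser where they are, and finish clear of the screen.

Things in the scene. Friction and masses are not known exactly. Their poses are not given: they have to be found in the camera images.
- screen: Lint screen, loose flat white plastic, 130 (x) by 120 (y) by 10 mm, about 0.1 kg. Origin at the centre of its underside, x to its front, z up. Front 40 mm: plain grip strip. Behind it a grey mesh in a white frame (mesh top 4 mm lower). Rear side (x = -65 mm): straight bar 10 mm high. Starts flat on the riser, front 15 to 75 mm short of the far edge, up to 15 degrees askew. Plain friction.
- screen_front (a point): Middle of the lint screen's front side, at its underside: 65 mm along x from screen. Axes as screen.
- riser: Riser, a fixed low shelf of light wood standing on the bench, 280 (x) by 560 (y) by 60 mm high, with a flat bare top at 60 mm. Origin at the centre of its underside, z up; x points away from the robot toward its far edge (turned up to about 12 degrees to either side), y to the left along the edge.
- riser_edge (a point): Middle of the riser's far top edge: 140 mm along x and 60 mm up from riser. Axes as riser: x points straight out over the edge, y runs along the edge. Beyond the edge is open air down to the bench 60 mm below, clear for at least 60 mm.
- cover: Bystander: plain white cover plate, 130 by 120 by 10 mm, no mesh, four small screw heads at its corners, lying on the riser to one side of the screen, either side, about 220 mm between their centres. Origin at the centre of its underside.
- scoop: Bystander: small clear measuring cup, 42 mm across, 40 mm high, near the riser's left end. Origin at the centre of its underside.
- soap: Bystander: bar of yellow soap 65 by 40 by 24 mm, near the riser's right end. Origin at the centre of its underside.
Mind the look-alikes: they are no part of the job. What is shaped like the screen but orange or purple is not meant.

How it is judged (in metres and radians):
At the end, for the whole second after the job is handed in: The middle of the screen's front side is 40 mm (within 8 mm) past the riser's far edge, the screen is square to the edge within 0.1 rad (about 6 degrees), flat on the riser's top and at rest; the cover plate, cup and soap have not moved more than 15 mm (x of screen_front in the frame of riser_edge between 0.032 and 0.048 m and angle between the x axis of screen and the x axis of riser, either way round below 0.1 rad and z of screen_front in the frame of riser_edge between -0.004 and 0.004 m and angle between screen's own z axis and vertical below 0.05 rad and linear speed of screen below 0.01 m/s and distance of each of cover, scoop, soap from where it was at the start of the episode below 0.015 m); the robot touches nothing.
It fails at once if the lint screen is lifted off the riser, tipped or dropped (height (world z) of screen above 0.07 m or height (world z) of screen below 0.05 m or angle between screen's own z axis and vertical above 0.15 rad).
It fails at once if the cover plate, the cup or the soap is moved more than 15 mm or knocked over (distance of any of cover, scoop, soap from where it was at the start of the episode above 0.015 m or angle between any of cover, scoop, soap's own z axis and vertical above 0.3 rad).
It also fails if it takes over 35 s, if anything falls off the work surface, if the arm or the gripper's body presses on something with over 40 N, if the wrist force passes 120 N, or if a joint passes its speed limit or range.

## Robot

A 6-joint arm with a two-finger parallel gripper is mounted at the origin on the work surface. World frame = base frame: x ahead of the robot, y to its left, z up, the work surface at z = 0. Lengths are in mm, angles in degrees, forces in N, time in s.
With the tool pointing down it reaches from about 300 to 850 mm from the base axis. Payload 4.2 kg.
Tool frame: the origin (TCP) lies on the centre line of the jaws, within the pads' length; the fingertips stand 14 mm ahead of it and the grasp point (between the pads) lies 5 mm behind it; z points along the fingers, y is the line along which they close (so a half turn about z gives the same grasp; the last joint's range is limited). The gripper opens to 91 mm and grips with 3 to 60 N. Pads are 32 mm wide; open, the fingers measure 118 mm over their backs; the gripper's body (76 mm by 178 mm) begins 60 mm behind the grasp point.
Start: joints at [64.458, 18.312, 89.639, -0, 72.044, -1.146], TCP at [237.507, 523.672, 227.976] pointing down, gripper open.
Joint ranges: [-177.97, 177.97], [-48.28, 115.42], [12.27, 149.76], [-77.06, 257.06], [2.81, 150.46], [-146.56, 146.56]. Speed limits (degrees/s): [147.25, 147.25, 180, 180, 180, 180].

## Interface

Orientations are given as [roll, pitch, yaw] about the fixed x, y, z axes, in that order (R = Rz(yaw) Ry(pitch) Rx(roll)).
In Python, from workcell import env gives the robot as it stands.
- The arm moves only by the tool arm_command, never from a script. Its argument "motion" is a list of rows, each an object with "offset": the shift along the tool's x, y, z in m, a list of three; "spin": the turn about the tool's z in rad. In form: [{"offset": [tx, ty, tz], "spin": spin}, ...]. A call has 1 to 5 rows; each row shifts and turns the commanded pose from where the row before left it, along the tool's axes as they then stand; what a row does not reach is not made up. A row lasts 1/8 s, in which the tool goes at most 62.5 mm and 10.7 degrees, less where a joint would pass 70% of its speed; a pose out of reach is approached as far as the arm can. A call with a gripper value outside its range is refused whole. "jaw" is the finger opening in m, from 0 to 0.0912, set as the call begins (left out, the last holds). The fingers move at their own pace and stop on an object; "newtons" is the grip in N (left out, the last holds). Time passes only in rows, so rows that do not move let the fingers close. It gives the time, the measured TCP pose, the force, the opening and the grip force at its end, in the units of the state.
- env.state(): the state, without advancing time (a new reading comes with each control period).
- env.grab_frame(name): name is "side" or "top"; returns (picture, depth): 384x512x3 uint8, blue, green, red; 384x512 float32, mm along the optical axis (not along the pixel's ray), 0 where there is no reading.
- env.camera_model(name): a dict with "fx", "fy", "cx", "cy" (pixels), "k1" (the pictures are not rectified: a ray, as slopes to the right and down, at radius r is drawn at 1 + k1 r^2 times it, then the intrinsics apply), "eye" and "rotation" of the camera in the world. Camera axes: x right, y down, z forward; pixel columns grow to the right and rows downward; lengths in mm; the calibration is good to about 2 mm. A picture is of the moment at which its call begins. camera_model takes no time and is no camera call.
- env.job_done(): hands the job in; it is judged then, once.
Trained networks look in the newest picture that a camera, given by its name, has taken for a name from the list of things; names that differ only in an ending like _2 or _b are one class to them, and where a whole thing is asked for, a point or a joint stands for the part that bears it (a point fixed in the world has none). Each returns a list of dicts, best first, with "score" (0 to 1); they miss things now and then, are a little off and sometimes report something else, mostly with a low value. They report only what shows in the picture. A call takes as long as a camera call. They do not tell look-alikes from the thing itself.
- env.boxes_of(camera, target): "bbox" ([left, top, right, bottom] in pixels, round what is visible of it).
- env.pinpoint(camera, target): "location" ([column, row] in pixels: a listed point, or the origin of a listed thing).
The state is a dict: "time_s": time; "qpos": joint angles; "qvel": joint speeds; "effort": joint torques, N m; "ee_pos": TCP position; "ee_rot": TCP orientation; "force": force on the tool from outside, world axes, zero at the start; "torque": the same for the moment, N m; "gripper_width": finger opening in mm; "gripper_force": force on a finger pad.
Only numpy, scipy, OpenCV 4.12 (cv2) and the standard library are available. Lean on these libraries where they do the work, as an engineer would, in place of code of your own. Each camera call takes 0.05 s, during which the arm holds its last target. There are 200 camera calls.

## Working session

There is one attempt and no reset: what is moved stays moved. The work goes in short steps, Python scripts to look and compute and a tool call to move; the robot and the scene stay as the last step left them, time stands still between calls to the robot, and variables do not carry over. Pictures are saved under pics/ and viewed, at most 10 in all, crops included, and the job is handed in when it is done.

Besides the shell and the picture viewer there is one more tool, called after "Emit:" as name(argument=value, ...) on one line, values as JSON. arm_command: Moves the arm, as the interface text tells. Its arguments: {"type":"object","properties":{"motion":{"type":"array"},"jaw":{"type":"number"},"newtons":{"type":"number"}},"required":["motion"]}

```bash
mkdir -p pics
cat > h.py <<'E'
import numpy as np,cv2
from workcell import env
def topix(c,P):
    P=np.atleast_2d(P).astype(float);R=np.array(c['rotation']);q=(P-np.array(c['eye']))@R
    s=q[:,:2]/q[:,2:];r2=(s**2).sum(1,keepdims=True);s=s*(1+c['k1']*r2)
    return s*[c['fx'],c['fy']]+[c['cx'],c['cy']]
def ray(c,uv):
    d=(np.atleast_2d(uv).astype(float)-[c['cx'],c['cy']])/[c['fx'],c['fy']];s=d.copy()
    for _ in range(20): s=d/(1+c['k1']*(s**2).sum(1,keepdims=True))
    return np.c_[s,np.ones(len(s))]@np.array(c['rotation']).T
def atz(c,uv,z):
    d=ray(c,uv);e=np.array(c['eye']);return e+d*((z-e[2])/d[:,2:])
def cloud(c,dep):
    v,u=np.mgrid[:dep.shape[0],:dep.shape[1]];d=ray(c,np.c_[u.ravel(),v.ravel()])
    f=d@np.array(c['rotation'])[:,2]
    return (np.array(c['eye'])+d*(dep.ravel()/f)[:,None]).reshape(*dep.shape,3)
E
python3 - <<'E'
from h import *
for n in('top','side'):
    p,d=env.grab_frame(n);cv2.imwrite(f'pics/{n}0.png',p);np.savez(f'{n}0.npz',p=p,d=d)
    c=env.camera_model(n);print(n,c)
    for t in('screen','screen_front','riser_edge','cover','riser'):
        r=env.pinpoint(n,t)[:3];print(t,[(np.round(x['location']),round(x['score'],2),np.round(atz(c,x['location'],60)[0])) for x in r])
print(env.state())
E
```

```text
top {'fx': 399.96195830957373, 'fy': 399.96195830957373, 'cx': 254.66256137773496, 'cy': 184.5270395966266, 'k1': 0.01609103220128745, 'eye': array([ 343.91902829,  129.65941649, 1081.95440002]), 'rotation': array([-172.25496908,   -0.72022216,  -90.64891235])}Traceback (most recent call last):
  File "<stdin>", line 6, in <module>
  File "h.py", line 12, in atz
    d=ray(c,uv);e=np.array(c['eye']);return e+d*((z-e[2])/d[:,2:])
                                                          ~^^^^^^
IndexError: too many indices for array: array is 1-dimensional, but 2 were indexed
```

View pics/top0.png

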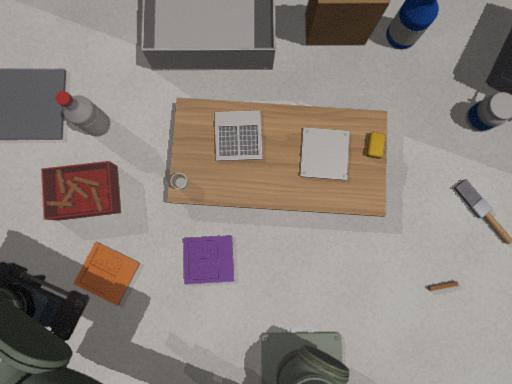

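The top view shows the screen at about (238,136) with its strip toward the far edge. The far edge runs from (177,99) to (387,111), the cover is at (325,153), and the cup is at (179,181). The camera rotation is given as rpy angles, so I'll fix the helper.

```bash
cat >> h.py <<'E'
from scipy.spatial.transform import Rotation as Ro
_cm=env.camera_model
def cam(n):
    c=dict(_cm(n));c['rotation']=Ro.from_euler('xyz',c['rotation'],degrees=True).as_matrix();return c
def bigrect(mask,near):
    n,l,s,ce=cv2.connectedComponentsWithStats(mask.astype(np.uint8),connectivity=4)
    k=[i for i in range(1,n) if s[i,4]>150];i=min(k,key=lambda i:np.linalg.norm(ce[i]-near));return l==i
def measure(n='top',tag=None,pred=None):
    """riser rectangle from hue; screen from white pixels on it; both in world mm"""
    p,d=env.grab_frame(n);c=cam(n)
    if tag: cv2.imwrite(f'pics/{tag}.png',p)
    return p,d,c
E
python3 - <<'E'
from h import *
for n in('top','side'):
    p,d,c=measure(n,n+'0');np.savez(f'{n}0.npz',p=p,d=d)
    print(n,c['eye'],c['rotation'].round(2).tolist())
    for t,z in(('screen',60),('screen_front',60),('riser_edge',60),('cover',60),('riser',0)):
        r=env.pinpoint(n,t)[:3];print(t,[(np.round(x['location']),round(x['score'],2),np.round(atz(c,x['location'],z)[0])) for x in r])
    X=cloud(c,d)
    if n=='top':
        for u,v in((238,120),(238,142),(325,153),(280,150),(280,240),(220,112),(262,112)): print(u,v,X[v,u].round(),p[v,u])
print(env.state())
E
```

```text
top [ 343.91902829  129.65941649 1081.95440002] [[-0.01, -0.99, 0.13], [-1.0, 0.01, -0.01], [0.01, -0.13, -0.99]]
screen [(array([111., 274.]), 0.94, array([261., 476.,  60.])), (array([207., 259.]), 0.68, array([295., 238.,  60.])), (array([238., 133.]), 0.57, array([619., 157.,  60.]))]
screen_front [(array([235., 114.]), 0.88, array([671., 166.,  60.])), (array([234., 258.]), 0.81, array([298., 168.,  60.])), (array([126., 283.]), 0.6, array([239., 437.,  60.]))]
riser_edge [(array([283., 104.]), 0.72, array([698.,  37.,  60.]))]
cover []
riser [(array([275., 159.]), 0.69, array([562.,  58.,   0.]))]
238 120 [652. 157.  70.] [161 165 169]
238 142 [593. 157.  71.] [157 160 164]
325 153 [562. -67.  70.] [168 169 175]
280 150 [573.  48.  61.] [ 84 117 151]
280 240 [340.  48.  -1.] [164 167 172]
220 112 [672. 204.  73.] [158 162 166]
262 112 [676.  94.  61.] [ 82 114 146]
side [   51.02022882 -1079.78000237   841.2758397 ] [[0.94, -0.15, 0.3], [-0.33, -0.48, 0.81], [0.02, -0.86, -0.5]]
screen [(array([282., 176.]), 0.93, array([610., 180.,  60.])), (array([190., 196.]), 0.9, array([27
[... 426 characters left out ...]
ay([553.,  46.,   0.]))]
{'time_s': 0.7, 'qpos': array([ 6.44586280e+01,  1.83082333e+01,  8.96393397e+01,  1.46508173e-03,
        7.20431371e+01, -1.14690380e+00]), 'qvel': array([-0.08607857, -0.02790183,  0.01017889,  0.05994677, -0.03188827,
       -0.00150179]), 'effort': array([ 1.05056057e-03, -4.12251163e+01, -2.32189161e+01,  7.29712425e-02,
        3.76781181e-02, -1.22420857e-05]), 'ee_pos': array([237.49078848, 523.67614573, 228.0104115 ]), 'ee_rot': array([ 1.79990684e+02, -1.20756536e-03,  1.55605080e+02]), 'force': array([-0.46606228, -0.58998445, -0.43256031]), 'torque': array([-0.05177068,  0.00571064, -0.02063306]), 'gripper_force': 0.0, 'gripper_width': 91.13919821787587}
```

View pics/side0.png

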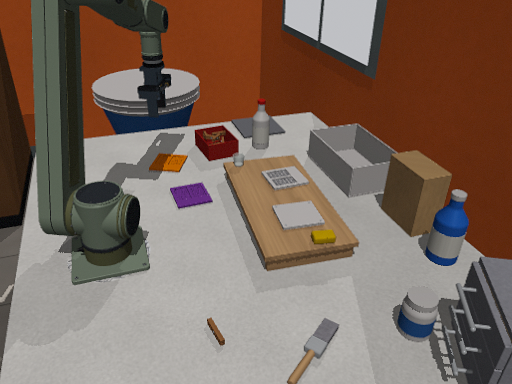

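The side view agrees with the top: the meshed screen is at (285,177), the cover at (299,214), with the cup and soap at the two ends. Next I'll fit precise outlines on rectified images.

```bash
cat >> h.py <<'E'
def rect(p,c,z,x0=400,x1=800,y0=-300,y1=350,s=1):
    xs=np.arange(x1,x0,-s);ys=np.arange(y1,y0,-s);Y,X=np.meshgrid(ys,xs)
    uv=topix(c,np.c_[X.ravel(),Y.ravel(),np.full(X.size,z)]).astype(np.float32).reshape(*X.shape,2)
    return cv2.remap(p,uv[...,0],uv[...,1],cv2.INTER_LINEAR),X,Y
def fitedge(G,X,Y,a,b,half=12,sgn=1,n=60):
    """strongest step of G across segment a-b (world xy); returns fitted point, dir, rms"""
    a,b=np.array(a,float),np.array(b,float);t=(b-a)/np.linalg.norm(b-a);nn=np.array([-t[1],t[0]]);pts=[]
    o=np.arange(-half,half+.1,.5)
    for f in np.linspace(.06,.94,n):
        q=a+f*(b-a)+o[:,None]*nn
        g=cv2.remap(G,(Y[0,0]-q[:,1]).astype(np.float32)[None],(X[0,0]-q[:,0]).astype(np.float32)[None],cv2.INTER_LINEAR)[0]
        d=sgn*(g[6:]-g[:-6]);w=np.clip(d-.6*d.max(),0,None)
        if d.max()>8: pts.append(a+f*(b-a)+((o[3:-3]*w).sum()/w.sum())*nn)
    pts=np.array(pts,np.float32)
    if len(pts)<10: return None
    v=cv2.fitLine(pts,cv2.DIST_HUBER,0,.01,.01).ravel();r=np.abs((pts-v[2:])@[-v[1],v[0]])
    return v[2:],v[:2]*np.sign(v[:2]@t),np.median(r),len(pts)
def sat(I): I=I.astype(np.float32);return I[...,2]-I[...,0]
def look(tag=None,guess=None,show=False):
    """riser far edge line (z=60) and screen pose (top face z=70) from top camera"""
    p,d,c=measure('top',tag)
    I,X,Y=rect(p,c,60);S=sat(I)
    e=fitedge(S,X,Y,(706,200),(706-.058*350,-200),25,-1,n=150)  # moving +normal = outward
    J,X,Y=rect(p,c,70);Sj=sat(J)
    m=((Sj<30)&(J.min(2)>60)).astype(np.uint8)
    return p,d,c,e,(I,J,m,S,X,Y)
E
python3 - <<'E'
from h import *
p,d,c,e,(I,J,m,S,X,Y)=look('top1')
print(e)
cv2.imwrite('pics/r.png',np.vstack([J[:250,50:],cv2.cvtColor(m[:250,50:]*255,cv2.COLOR_GRAY2BGR)]))
E
```

```text
(array([693.37646 , -15.980272], dtype=float32), array([-0.07505655, -0.99717927]), np.float32(0.30174044), 150)
```

View pics/r.png

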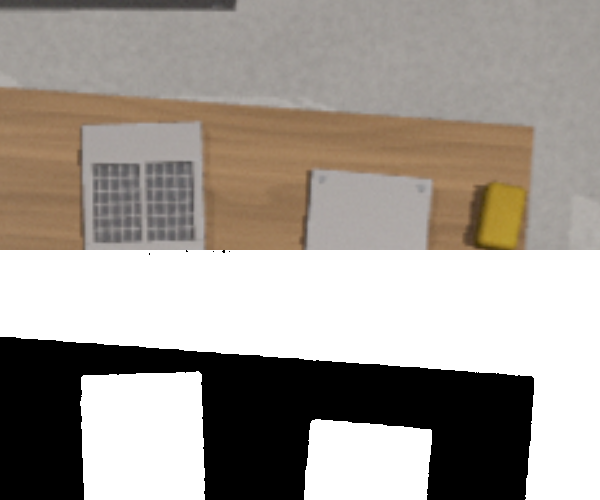

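The rectified view shows the screen with its front edge at about x=675 mm, spanning y=97..218, and turned several degrees relative to the riser edge. Now I'll fit its four sides.

```bash
cat >> h.py <<'E'
def pose(tag=None,ctr=(610,157),yaw=2.,zt=70):
    p,d,c,e,(I,J,m,S,X,Y)=look(tag)
    t=e[1];out=np.array([-t[1],t[0]]);out*=np.sign(out[0]);ry=np.degrees(np.arctan2(out[1],out[0]))
    Sj=sat(J);a=np.radians(yaw);f=np.array([np.cos(a),np.sin(a)]);l=np.array([-f[1],f[0]]);C=np.array(ctr,float)
    res={}
    for nm,A,B in(('front',65*f+60*l,65*f-60*l),('rear',-65*f-60*l,-65*f+60*l),('left',-65*f+60*l,65*f+60*l),('right',65*f-60*l,-65*f-60*l)):
        r=fitedge(Sj,X,Y,C+A,C+B,12,1)
        res[nm]=r
        if r: print(nm,'mid-line pt',r[0].round(1),'dir',round(float(np.degrees(np.arctan2(r[1][1],r[1][0]))),2),'rms',round(float(r[2]),2),r[3],
             'x over edge',round(float((r[0]-e[0])@out),1))
    print('riser yaw',ry,'edge pt',e[0])
    return e[0],out,ry,res,p,c
E
python3 - <<'E'
from h import *
e,out,ry,r,p,c=pose()
e,out,ry,r,p,c=pose()
print([ (t,[(np.round(q['bbox']),round(q['score'],2)) for q in env.boxes_of('top',t)]) for t in('scoop','soap')])
E
```

```text
front mid-line pt [677.3 159.4] dir -88.29 rms 0.21 60 x over edge -29.1
rear mid-line pt [545.6 152.6] dir 91.55 rms 0.32 60 x over edge -159.9
left mid-line pt [607.7 218.7] dir 1.53 rms 0.36 60 x over edge -103.0
right mid-line pt [615.2  96.9] dir -178.25 rms 0.19 60 x over edge -86.4
riser yaw -4.277198641731235 edge pt [6.9456970e+02 6.4974375e-02]
front mid-line pt [676.9 174.6] dir -88.22 rms 0.2 60 x over edge -30.7
rear mid-line pt [545.6 152.6] dir 91.58 rms 0.31 60 x over edge -160.0
left mid-line pt [611.5 219. ] dir 1.6 rms 0.26 60 x over edge -99.2
right mid-line pt [581.1  95.9] dir -178.32 rms 0.17 60 x over edge -120.3
riser yaw -4.2766794684355025 edge pt [6.9457904e+02 6.4500481e-02]
[('scoop', [(array([168., 175., 188., 188.]), 0.75)]), ('soap', [(array([363., 132., 386., 161.]), 0.75)])]
```

Emit:
arm_command(motion=[{"offset": [0, 0, 0], "spin": -0.1754}, {"offset": [0, 0, 0], "spin": -0.1754}, {"offset": [-0.025, -0.028, 0], "spin": 0}, {"offset": [-0.03, -0.035, 0], "spin": 0}, {"offset": [-0.03, -0.035, 0], "spin": 0}], jaw=0.0912)

```text
time_s: 1.58
ee_pos: [315.5, 418.6, 228.0]
ee_rot: [180.0, 0.0, 175.7]
force: [0.8, 0.6, -0.2]
gripper_width: 90.9
gripper_force: 0.0
```

Emit:
arm_command(motion=[{"offset": [-0.03, -0.035, 0], "spin": 0}, {"offset": [-0.03, -0.035, 0], "spin": 0}, {"offset": [-0.03, -0.035, 0], "spin": 0}, {"offset": [-0.03, -0.035, 0], "spin": 0}, {"offset": [-0.03, -0.035, 0], "spin": 0}])

```text
time_s: 2.2
ee_pos: [452.2, 232.6, 228.2]
ee_rot: [180.0, 0.0, 175.7]
force: [-0.0, -1.1, 0.4]
gripper_width: 91.1
gripper_force: 0.0
```

Emit:
arm_command(motion=[{"offset": [-0.03, -0.0335, 0], "spin": 0}, {"offset": [-0.03, -0.0335, 0], "spin": 0}, {"offset": [0, 0, 0.05], "spin": 0}, {"offset": [0, 0, 0.05], "spin": 0}, {"offset": [0, 0, 0], "spin": 0}])

```text
time_s: 2.82
ee_pos: [503.6, 161.6, 124.9]
ee_rot: [-179.8, -0.5, 175.7]
force: [-0.0, -0.2, -0.6]
gripper_width: 91.0
gripper_force: 0.0
```

Run:
```python
from h import *
p,d,c=measure('side','side2');s=env.state();print(s['ee_pos'],s['ee_rot'])
cv2.imwrite('pics/side2c.png',cv2.resize(p[110:270,200:400],None,fx=3,fy=3,interpolation=cv2.INTER_CUBIC))
```

```text
[505.69195776 162.36210926 127.50216874] [-1.79952653e+02 -1.40645818e-01  1.75699154e+02]
```

View pics/side2c.png

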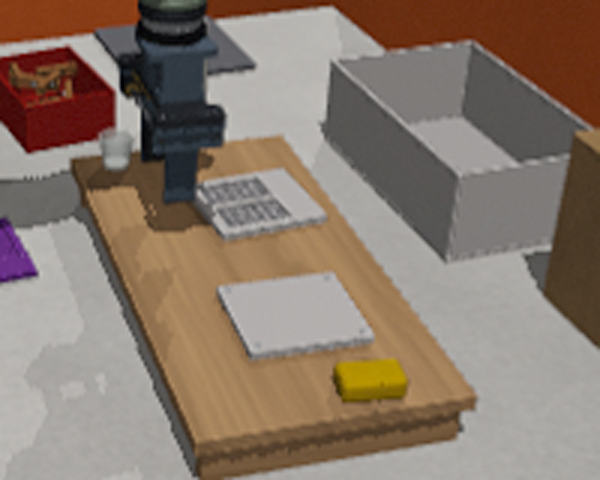

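The gripper (crop about (180,190)) stands behind the screen's rear bar and is clear of the cup. I'll go down until the tips are about 3 mm above the riser.

Emit:
arm_command(motion=[{"offset": [0, 0, 0.03], "spin": 0}, {"offset": [0, 0, 0.015], "spin": 0}, {"offset": [0, 0, 0.006], "spin": 0}, {"offset": [0, 0, 0], "spin": 0}, {"offset": [0, 0, 0], "spin": 0}])

```text
time_s: 3.5
ee_pos: [506.9, 162.8, 77.9]
ee_rot: [180.0, 0.1, 175.7]
force: [-0.2, 0.4, -0.1]
gripper_width: 91.1
gripper_force: 0.0
```

Emit:
arm_command(motion=[{"offset": [-0.005, 0, 0], "spin": 0}, {"offset": [-0.005, 0, 0], "spin": 0}, {"offset": [-0.005, 0, 0], "spin": 0}, {"offset": [-0.005, 0, 0], "spin": 0}, {"offset": [-0.005, 0, 0], "spin": 0}])

```text
time_s: 4.12
ee_pos: [531.3, 160.7, 76.9]
ee_rot: [180.0, -0.0, 175.7]
force: [-0.6, 1.3, 0.9]
gripper_width: 91.1
gripper_force: 0.3
```

Emit:
arm_command(motion=[{"offset": [-0.005, 0, 0], "spin": 0}, {"offset": [-0.005, 0, 0], "spin": 0}, {"offset": [-0.005, 0, 0], "spin": 0}, {"offset": [-0.005, 0, 0], "spin": 0}, {"offset": [0, 0, 0], "spin": 0}])

```text
time_s: 4.75
ee_pos: [551.7, 159.1, 76.9]
ee_rot: [180.0, 0.0, 175.7]
force: [0.1, -0.6, 0.8]
gripper_width: 91.0
gripper_force: 0.0
```

Run:
```python
from h import *
e,out,ry,r,p,c=pose('top3',ctr=(630,154),yaw=-3)
s=env.state();print(s['ee_pos'],s['force'],(s['ee_pos'][:2]-e)@out)
cv2.imwrite('pics/top3c.png',cv2.resize(p[80:220,150:350],None,fx=3,fy=3))
```

```text
rear mid-line pt [568.9 138.3] dir 92.71 rms 1.31 19 x over edge -135.5
right mid-line pt [611.9  98.9] dir 166.27 rms 1.37 28 x over edge -89.8
riser yaw -4.24034288335851 edge pt [690.2853   -57.509007]
[551.3604414  159.11095227  76.94942185] [-0.74423407 -0.29247098 -0.13446565] -154.56151916242948
```

View pics/top3c.png

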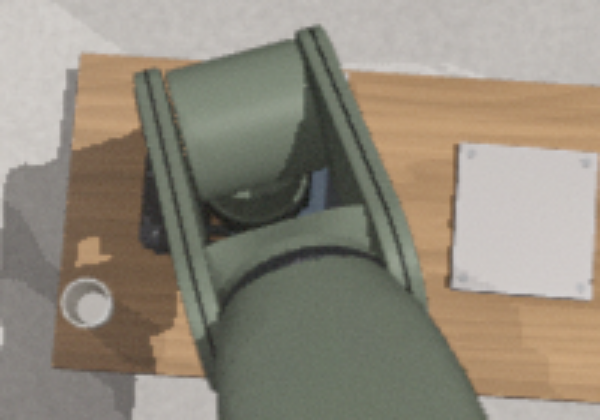

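The arm hides the screen from the top camera. I'll push on to about 8 mm short, then back off and measure.

Emit:
arm_command(motion=[{"offset": [-0.005, 0, 0], "spin": 0}, {"offset": [-0.005, 0, 0], "spin": 0}, {"offset": [-0.005, 0, 0], "spin": 0}, {"offset": [-0.005, 0, 0], "spin": 0}, {"offset": [-0.005, 0, 0], "spin": 0}])

```text
time_s: 5.42
ee_pos: [576.3, 157.3, 76.9]
ee_rot: [180.0, -0.0, 175.7]
force: [-0.3, 0.3, -0.8]
gripper_width: 91.3
gripper_force: 0.3
```

Emit:
arm_command(motion=[{"offset": [-0.005, 0, 0], "spin": 0}, {"offset": [-0.005, 0, 0], "spin": 0}, {"offset": [-0.004, 0, 0], "spin": 0}, {"offset": [-0.002, 0, 0], "spin": 0}, {"offset": [0, 0, 0], "spin": 0}])

```text
time_s: 6.05
ee_pos: [592.3, 156.1, 77.0]
ee_rot: [180.0, 0.0, 175.7]
force: [-0.9, -0.5, -1.0]
gripper_width: 91.0
gripper_force: 0.0
```

Emit:
arm_command(motion=[{"offset": [0.02, 0, 0], "spin": 0}, {"offset": [0.05, 0, -0.03], "spin": 0}, {"offset": [0.06, 0, 0], "spin": 0}, {"offset": [0.06, 0, 0], "spin": 0}, {"offset": [0.06, 0, 0], "spin": 0}])

```text
time_s: 6.68
ee_pos: [341.0, 174.8, 107.2]
ee_rot: [179.9, 0.1, 175.7]
force: [0.0, 1.3, -0.1]
gripper_width: 91.1
gripper_force: 0.0
```

Run:
```python
from h import *
e,out,ry,r,p,c=pose('top4',ctr=(672,152),yaw=-4.3)
s=env.state();print(s['ee_pos'],s['force'],(s['ee_pos'][:2]-e)@out)
cv2.imwrite('pics/top4c.png',cv2.resize(p[80:220,150:350],None,fx=3,fy=3))
```

```text
rear mid-line pt [608.4 156.8] dir 85.49 rms 0.39 60 x over edge -97.5
left mid-line pt [659.1 208.2] dir -3.7 rms 0.17 46 x over edge -50.7
right mid-line pt [655.4  86.4] dir 175.6 rms 0.18 47 x over edge -45.4
riser yaw -4.256755669080879 edge pt [691.0861   -45.943996]
[331.44224799 172.44274251 105.72787415] [-6.36100121 -3.65930599 -0.26872304] -374.8617627202981
```

View pics/top4c.png

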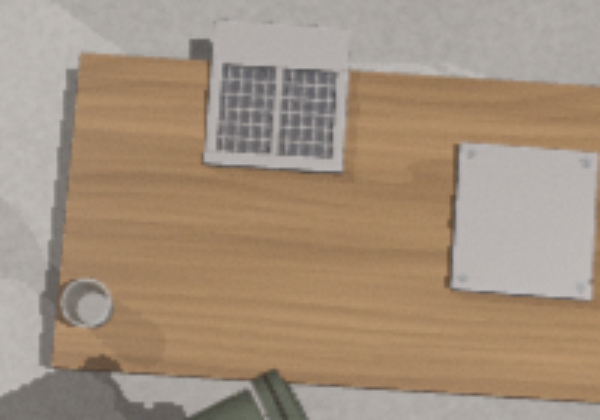

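The screen is now nearly square, with its strip mostly past the edge (rear side at crop rows 163–171). Its rear is at -97.3 mm and should be at -90, so it needs about 7 mm more.

Emit:
arm_command(motion=[{"offset": [0, 0, 0], "spin": 0}, {"offset": [0, 0, 0], "spin": 0}])

```text
time_s: 6.98
ee_pos: [344.3, 175.4, 107.5]
ee_rot: [179.9, 0.1, 175.7]
force: [0.3, 0.8, -0.5]
gripper_width: 91.6
gripper_force: 0.0
```

Emit:
arm_command(motion=[{"offset": [-0.05, 0, 0], "spin": 0}, {"offset": [-0.06, 0, 0], "spin": 0}, {"offset": [-0.06, 0, 0], "spin": 0}, {"offset": [-0.04, 0, 0], "spin": 0}, {"offset": [-0.01, 0, 0], "spin": 0}])

```text
time_s: 7.6
ee_pos: [565.8, 157.6, 106.2]
ee_rot: [180.0, 0.1, 175.6]
force: [0.1, 0.4, -0.4]
gripper_width: 91.4
gripper_force: 0.0
```

Emit:
arm_command(motion=[{"offset": [0, 0, 0.02], "spin": 0}, {"offset": [0, 0, 0.01], "spin": 0}, {"offset": [0, 0, 0], "spin": 0}, {"offset": [-0.005, 0, 0], "spin": 0}, {"offset": [-0.005, 0, 0], "spin": 0}])

```text
time_s: 8.22
ee_pos: [572.8, 157.8, 77.8]
ee_rot: [180.0, 0.1, 175.7]
force: [-0.3, 0.1, 0.2]
gripper_width: 90.7
gripper_force: 0.0
```

Emit:
arm_command(motion=[{"offset": [-0.01, 0, 0], "spin": 0}, {"offset": [-0.003, 0, 0], "spin": 0}, {"offset": [0, 0, 0], "spin": 0}, {"offset": [0, 0, 0], "spin": 0}])

```text
time_s: 8.72
ee_pos: [584.7, 156.6, 76.9]
ee_rot: [-180.0, -0.0, 175.7]
force: [-0.3, -0.3, -0.9]
gripper_width: 91.0
gripper_force: 0.0
```

Emit:
arm_command(motion=[{"offset": [-0.005, 0, 0], "spin": 0}, {"offset": [-0.004, 0, 0], "spin": 0}, {"offset": [-0.004, 0, 0], "spin": 0}, {"offset": [-0.0016, 0, 0], "spin": 0}, {"offset": [0, 0, 0], "spin": 0}])

```text
time_s: 9.35
ee_pos: [599.8, 155.5, 76.9]
ee_rot: [180.0, 0.0, 175.7]
force: [-0.3, -0.3, -0.6]
gripper_width: 91.3
gripper_force: 0.0
```

Emit:
arm_command(motion=[{"offset": [0.02, 0, 0], "spin": 0}, {"offset": [0.05, 0, -0.03], "spin": 0}, {"offset": [0.06, 0, 0], "spin": 0}, {"offset": [0.06, 0, 0], "spin": 0}, {"offset": [0.05, 0, 0], "spin": 0}])

```text
time_s: 9.98
ee_pos: [358.0, 173.3, 107.1]
ee_rot: [180.0, 0.0, 175.7]
force: [-0.3, 1.1, -0.0]
gripper_width: 91.2
gripper_force: 0.0
```

Emit:
arm_command(motion=[{"offset": [0.01, 0, 0], "spin": 0}, {"offset": [0, 0, 0], "spin": 0}, {"offset": [0, 0, 0], "spin": 0}])

```text
time_s: 10.35
ee_pos: [352.1, 174.7, 107.3]
ee_rot: [179.9, 0.1, 175.7]
force: [0.2, 0.6, 0.4]
gripper_width: 91.6
gripper_force: 0.0
```

Run:
```python
from h import *
e,out,ry,r,p,c=pose('top5',ctr=(679,151.5),yaw=-4.3)
I,X,Y=rect(p,c,70);F=-I.astype(np.float32).mean(2)
f=fitedge(F,X,Y,(679+65+4.5,151.5-4.8+60),(679+65-4.5,151.5-4.8-60),12,1);print('front by brightness',f,(f[0]-e)@out if f else '')
s=env.state();print(s['ee_pos'],s['force'],s['time_s'])
```

```text
rear mid-line pt [615.8 154.1] dir 85.72 rms 0.32 60 x over edge -89.8
left mid-line pt [659.7 208.3] dir -3.57 rms 0.14 43 x over edge -50.0
right mid-line pt [664.5  85.7] dir 175.55 rms 0.17 43 x over edge -36.2
riser yaw -4.220419243851003 edge pt [691.0435   -46.352356]
front by brightness (array([747.1048 , 151.50685], dtype=float32), array([-0.08243478, -0.99659646]), np.float32(0.47458726), 30) 41.34808257001714
[351.92309933 174.55914503 107.11311725] [-0.50143931  0.57053145 -0.72527461] 10.4
```

The front is about 40–41 mm past the edge and square to within about 0.5°. The arm is clear, so I'll hand in.

```bash
python3 -c "
from workcell import env
print(env.job_done())"
```

```text
the job is handed in; nothing more can be done
None
```

The job is handed in: by the last camera measurement, the lint screen's grip strip sticks out about 40–41 mm past the far edge, square to within about 0.5°. The cover plate, cup and soap were not pushed, and the arm finished clear.

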